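Pack the sample carrier

TASK

Pack the steel carrying tray for transport: stand the two blue-capped jars on the two blue pads (either on either), the red-capped jar on the red pad and the amber dropper bottle on the yellow pad, each upright in the middle of its pad. Set them down gently, without dropping them. The white-capped jar and the loose blue cap lying on the worktop do not belong: leave them where they are.

Things in the scene. Friction and masses are not known exactly. Their poses are not given: they have to be found in the camera images.
- blue_jar_1_center (a point): White plastic sample jar with a blue screw cap, upright and loose, 47 mm in diameter and 60 mm tall (the cap is the top 12 mm, about as wide as the body); about 65 g. The point is its centre, half-way up, 30 mm above its underside; z points up its axis, any yaw grips alike. Goes to either blue pad.
- blue_jar_2_center (a point): White plastic sample jar with a blue screw cap, upright and loose, 47 mm in diameter and 60 mm tall (the cap is the top 12 mm, about as wide as the body); about 65 g. The point is its centre, half-way up, 30 mm above its underside; z points up its axis, any yaw grips alike. Looks the same as the other; goes to the other blue pad.
- red_jar_center (a point): White plastic sample jar with a red screw cap, upright and loose, 33 mm in diameter and 44 mm tall (the cap is the top 8 mm, about as wide as the body); about 80 g. The point is its centre, half-way up, 22 mm above its underside; z points up its axis, any yaw grips alike. Goes to the red pad.
- amber_bottle_center (a point): Amber (brown) glass dropper bottle with a black dropper top, upright and loose, 100 mm tall; the body is a cylinder 33 mm in diameter and 62 mm tall, the neck above it 20 mm and the rubber bulb 12 mm in diameter; about 50 g. The point is half-way up, 50 mm above its underside, still on the body; z points up its axis. Goes to the yellow pad.
- white_jar_center (a point): White plastic sample jar with a white screw cap, upright and loose, 40 mm in diameter and 48 mm tall (the cap is the top 8 mm, about as wide as the body); about 98 g. The point is its centre, half-way up, 24 mm above its underside; z points up its axis, any yaw grips alike. Does not belong: stays where it is.
- spare_cap_center (a point): Loose blue jar cap lying flat on the worktop, 48 mm in diameter and only 11 mm tall; from above it looks much like a blue-capped jar. The point is its centre, half-way up. Does not belong: stays where it is.
- pad_blue_1: Flat round blue pad, 64 mm in diameter and 3 mm thick, fixed on the floor of the steel carrying tray; one of four in a square with 90 mm from centre to centre, in any arrangement. Origin at the centre of its underside, so its top face is 3 mm higher (6 mm above the worktop). The tray is fixed, 200 x 200 mm outside, turned at will, its rim 14 mm above the worktop, the pad centres 52 mm from the inside of the rim.
- pad_blue_2: Flat round blue pad, 64 mm in diameter and 3 mm thick, fixed on the floor of the steel carrying tray; one of four in a square with 90 mm from centre to centre, in any arrangement. Origin at the centre of its underside, so its top face is 3 mm higher (6 mm above the worktop). Same as the other blue pad.
- pad_red: Flat round red pad, 64 mm in diameter and 3 mm thick, fixed on the floor of the steel carrying tray; one of four in a square with 90 mm from centre to centre, in any arrangement. Origin at the centre of its underside, so its top face is 3 mm higher (6 mm above the worktop). 
- pad_yellow: Flat round yellow pad, 64 mm in diameter and 3 mm thick, fixed on the floor of the steel carrying tray; one of four in a square with 90 mm from centre to centre, in any arrangement. Origin at the centre of its underside, so its top face is 3 mm higher (6 mm above the worktop). 
Not all that is in view belongs to the job. Leave any green look-alike of the part that bears blue_jar_1_center alone.

How it is judged (in metres and radians):
At the end, for the whole second after the job is handed in: Blue-capped jars on the two blue pads, red-capped jar on the red, amber bottle on the yellow: each within 15 mm of its pad's centre, resting on it (height within 6 mm), upright within 0.12 rad, under 20 mm/s. White-capped jar and loose cap within 25 mm of their starts ((((horizontal distance between blue_jar_1_center and pad_blue_1 below 0.015 m and height (world z) of blue_jar_1_center between 0.03 and 0.042 m) and (horizontal distance between blue_jar_2_center and pad_blue_2 below 0.015 m and height (world z) of blue_jar_2_center between 0.03 and 0.042 m)) or ((horizontal distance between blue_jar_1_center and pad_blue_2 below 0.015 m and height (world z) of blue_jar_1_center between 0.03 and 0.042 m) and (horizontal distance between blue_jar_2_center and pad_blue_1 below 0.015 m and height (world z) of blue_jar_2_center between 0.03 and 0.042 m))) and horizontal distance between red_jar_center and pad_red below 0.015 m and height (world z) of red_jar_center between 0.022 and 0.034 m and horizontal distance between amber_bottle_center and pad_yellow below 0.015 m and height (world z) of amber_bottle_center between 0.05 and 0.062 m and angle between each of blue_jar_1_center, blue_jar_2_center, red_jar_center, amber_bottle_center's own z axis and vertical below 0.12 rad and linear speed of each of blue_jar_1, blue_jar_2, red_jar, amber_bottle below 0.02 m/s and distance of each of white_jar_center, spare_cap_center from where it was at the start of the episode below 0.025 m); the robot touches nothing.
It fails at once if a jar or the bottle is dropped: it moves faster than 0.6 m/s (a fall of about 18 mm) while the fingers do not hold it ((linear speed of blue_jar_1 above 0.6 m/s and contact force between the fingers and blue_jar_1 below 0.3 N) or (linear speed of blue_jar_2 above 0.6 m/s and contact force between the fingers and blue_jar_2 below 0.3 N) or (linear speed of red_jar above 0.6 m/s and contact force between the fingers and red_jar below 0.3 N) or (linear speed of amber_bottle above 0.6 m/s and contact force between the fingers and amber_bottle below 0.3 N)).
It fails at once if the white-capped jar or the loose blue cap is moved by more than 25 mm (distance of any of white_jar_center, spare_cap_center from where it was at the start of the episode above 0.025 m).
It also fails if it takes over 106 s, if anything falls off the work surface, if the arm or the gripper's body presses on something with over 40 N, if the wrist force passes 120 N, or if a joint passes its speed limit or range.

ROBOT

A 6-joint arm with a two-finger parallel gripper is mounted at the origin on a cart in front of the work surface, level with it; the furniture and walls round the work are solid. World frame = base frame: x ahead of the robot, y to its left, z up, the work surface at z = 0. Lengths are in mm, angles in rad, forces in N, time in s.
With the tool pointing down it reaches from about 275 to 1000 mm from the base axis. Payload 8.4 kg.
Tool frame: the origin (TCP) lies between the finger pads; the fingertips stand r.finger_overhang ahead of it and the grasp point (between the pads) is the TCP (r.finger_overhang is the distance from the TCP to the fingertips, in mm); z points along the fingers, y is the line along which they close (so a half turn about z gives the same grasp; the last joint's range is limited). The gripper opens to 85 mm and grips with 20 to 120 N. Pads are 22 mm wide; open, the fingers measure 114 mm over their backs; the gripper's body (76 mm by 85 mm) begins 54 mm behind the grasp point. The pads swing forward as they close: fully open they stand 13 mm farther back than shut.
Start: joints at [1.177, 0.353, 1.633, -0, 1.155, -0.002], TCP at [238.657, 577.643, 250.281] pointing down, gripper open.
Joint ranges: [-2.63, 2.63], [-0.92, 2.1], [0.06, 2.66], [-1.3, 4.44], [0, 2.69], [-3.02, 3.02]. Speed limits (rad/s): [2.22, 2.22, 2.79, 3.14, 3.14, 3.14].

INTERFACE

Orientations are given as [roll, pitch, yaw] about the fixed x, y, z axes, in that order (R = Rz(yaw) Ry(pitch) Rx(roll)).
In Python, from rig import r, cams, sign_off gives the robot as it stands.
- The arm moves only by the shell command python3 -m crank 'ROWS' [FORCE]. ROWS is JSON, a list of rows, each a list of 7 numbers: the shift along the tool's x, y, z in m, then the turn, a rotation vector about the tool's x, y, z in rad, then the closure, from 0 (fully open) to 1 (shut). In form: [[dx, dy, dz, ax, ay, az, gripper], ...]. A call has 1 to 5 rows; each row is the pose to reach, as a shift and turn from the pose commanded when the call began, along the tool's axes at that moment; what a row does not reach only later rows make up. A row lasts 1/10 s, in which the tool goes at most 50 mm and 8.59 degrees, less where a joint would pass 70% of its speed; a pose out of reach is approached as far as the arm can. A call with a gripper value outside its range is refused whole. The fingers move at their own pace and stop on an object; FORCE is the grip in N (left out, the last holds). Time passes only in rows, so rows that repeat a pose let the fingers close. It gives the time, the measured TCP pose, the force, the opening and the grip force at its end, in the units of the state.
- r.sense(): the state, without advancing time (a new reading comes with each control period).
- cams.grab_frame(name): name is "side" or "top" or "wrist"; returns a dict with "image" (480x640x3 uint8, red, green, blue), "fx", "fy", "cx", "cy" (pixels), "position" and "orientation" of the camera in the world. Camera axes: x right, y down, z forward; pixel columns grow to the right and rows downward; lengths in mm; the calibration is good to about 2 mm. A picture is of the moment at which its call begins. There is no depth.
- sign_off(): hands the job in; it is judged then, once.
The state is a dict: "clock": time; "qpos": joint angles; "qvel": joint speeds; "joint_efforts": joint torques, N m; "eef_pos": TCP position; "tcp_rot": TCP orientation; "contact_force": force on the tool from outside, world axes, zero at the start; "wrist_torque": the same for the moment, N m; "opening": opening from 0.0 (shut) to 1.0 (fully open); "grasp_force": force on a finger pad.
Only numpy, scipy, OpenCV 4.12 (cv2) and the standard library are available. Lean on these libraries where they do the work, as an engineer would, in place of code of your own. Each camera call takes 0.05 s, during which the arm holds its last target. There are 200 camera calls.

## Working session

There is one attempt and no reset: what is moved stays moved. The work goes in short steps, Python scripts to look and compute and a shell command to move; the robot and the scene stay as the last step left them, time stands still between calls to the robot, and variables do not carry over. Pictures are saved under pics/ and viewed, at most 14 in all, crops included, and the job is handed in when it is done.

```bash
ls; mkdir -p pics
python3 - <<'E'
from rig import r,cams
import cv2
for n in ("top","side"):
    f=cams.grab_frame(n); cv2.imwrite(f"pics/{n}0.png",f["image"][:,:,::-1])
    print(n,{k:v for k,v in f.items() if k!="image"})
print(r.sense(), r.finger_overhang)
E
```

```text
pics
top {'fx': 504.85605119525087, 'fy': 504.85605119525087, 'cx': 324.5877193917853, 'cy': 244.50685278259414, 'position': array([ 276.46017165,  -11.04336592, 1146.20069729]), 'orientation': array([-2.92702884e+00,  6.67035054e-04, -1.58871913e+00])}
side {'fx': 474.3447898256333, 'fy': 474.3447898256333, 'cx': 318.4377806220972, 'cy': 239.56750117061313, 'position': array([ 339.6383953 , -729.51089437,  635.04977946]), 'orientation': array([-2.24052295, -0.00405097, -0.25355711])}
{'clock': 0.1, 'qpos': array([ 1.17660457e+00,  3.53597722e-01,  1.63405226e+00,  2.24654701e-06,
        1.15520147e+00, -2.40069874e-03]), 'qvel': array([-7.21252920e-04, -8.11303062e-04, -1.60953220e-03,  4.66747682e-06,
       -5.46696045e-04, -2.29657860e-04]), 'joint_efforts': array([ 2.08194811e-04, -6.06351757e+01, -3.42820215e+01,  1.67661392e-05,
        3.79415578e-03,  4.81837094e-05]), 'eef_pos': array([238.49860574, 577.27171721, 249.6281866 ]), 'tcp_rot': array([-3.14033386e+00, -5.07616109e-06,  2.74980068e+00]), 'contact_force': array([ 0.62321042, -0.14885262, -0.24927385]), 'wrist_torque': array([ 0.00216108,  0.03134251, -0.02408086]), 'grasp_force': 0.0, 'opening': 0.9996168431999467} 19.0
```

View pics/top0.png

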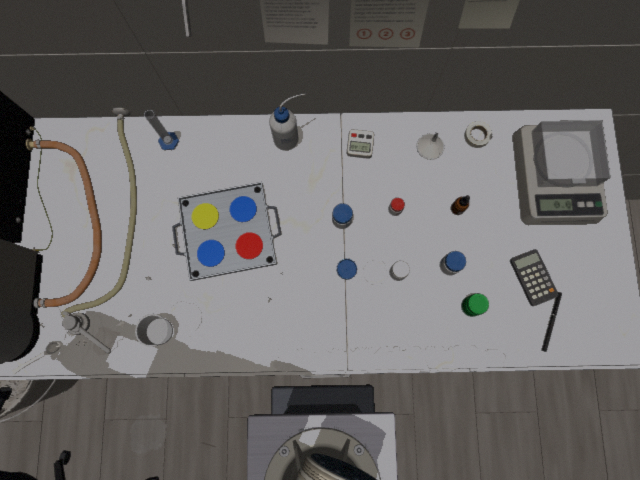

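View pics/side0.png

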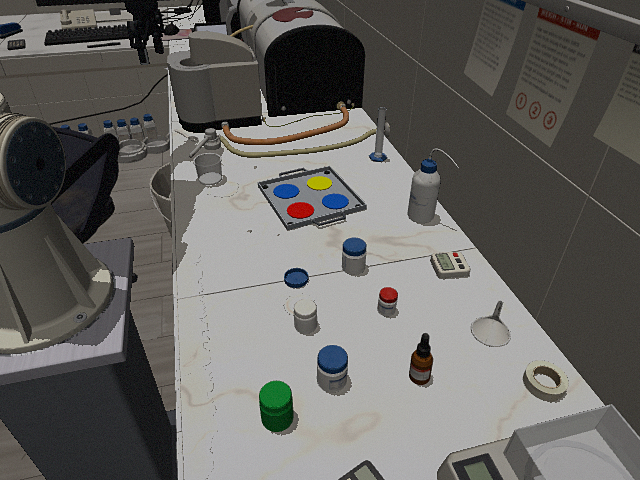

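The top view shows the tray with yellow (205,216), blue (243,209), blue (210,253) and red (249,246) pads. The blue jars are at (342,214) and (455,262), the red jar at (397,205) and the bottle at (461,204). The flat blue cap at (347,269), the white jar at (400,270) and the green jar at (476,304) stay where they are. The side view confirms that the cap lies flat.

```bash
cat > h.py <<'E'
import numpy as np, cv2
from scipy.spatial.transform import Rotation as R
from rig import r,cams
HSV={'blue':[(100,120,50),(125,255,255)],'red':[(172,130,70),(180,255,255)],'red0':[(0,150,90),(4,255,255)],'yellow':[(22,120,100),(35,255,255)],'amber':[(3,100,20),(18,255,220)],'green':[(50,120,50),(80,255,255)]}
def mask(img,c):
    h=cv2.cvtColor(img,cv2.COLOR_RGB2HSV)
    m=cv2.inRange(h,*map(np.array,HSV[c]))
    if c=='red': m|=cv2.inRange(h,*map(np.array,HSV['red0']))
    return m
def blobs(img,c,amin=40):
    n,l,s,ce=cv2.connectedComponentsWithStats(mask(img,c))
    return [(ce[i],s[i]) for i in range(1,n) if s[i][4]>=amin]
def ray(f,uv):
    d=np.array([(uv[0]-f['cx'])/f['fx'],(uv[1]-f['cy'])/f['fy'],1.])
    return np.array(f['position']),R.from_euler('xyz',f['orientation']).apply(d)
def plane(f,uv,z):
    p,d=ray(f,uv); return p+d*(z-p[2])/d[2]
def cross(a,b):  # two (p,d)
    A=np.zeros((3,3));B=np.zeros(3)
    for p,d in(a,b):
        d=d/np.linalg.norm(d);P=np.eye(3)-np.outer(d,d);A+=P;B+=P@p
    return np.linalg.solve(A,B)
E
python3 - <<'E'
from h import *
np.set_printoptions(precision=1,suppress=True)
t=cams.grab_frame('top')
for c,zs in dict(blue=(6,55),red=(6,41),yellow=(6,),amber=(40,),green=(30,)).items():
    for ce,s in blobs(t['image'],c): print('top',c,ce,s[2:],[plane(t,ce,z)[:2] for z in zs])
s_=cams.grab_frame('side')
for c in('blue','red','amber'):
    for ce,s in blobs(s_['image'],c,80):print('side',c,ce,s[2:])
s0=r.sense();print(R.from_euler('xyz',s0['tcp_rot']).as_matrix())
E
```

```text
top blue [281.  113.5] [ 14  13 135] [array([855.2,  86.2]), array([830.4,  82. ])]
top blue [169.3 142.4] [ 19  16 121] [array([784.4, 356.4]), array([762.6, 340.6])]
top blue [242.6 208.6] [ 26  26 536] [array([614.6, 176.3]), array([600. , 168.2])]
top blue [342.2 213.2] [ 19  19 276] [array([599.3, -57.4]), array([585.4, -55.4])]
top blue [210.2 252.7] [ 27  27 569] [array([510.3, 249. ]), array([500.2, 237.9])]
top blue [455.2 261. ] [ 20  19 295] [array([ 480.9, -313.8]), array([ 472.1, -300.8])]
top blue [346.5 268.8] [ 18  19 278] [array([467. , -63.8]), array([458.8, -61.6])]
top red [397.3 203.8] [ 13  13 122] [array([ 619.7, -187.5]), array([ 609.2, -182.1])]
top red [248.9 245.4] [ 27  26 552] [array([526. , 160.2]), array([518.4, 155. ])]
top yellow [204.7 215.8] [ 27  26 543] [array([598.8, 264.6])]
top amber [ 80.1 224.4] [  61  166 1495] [array([574.1, 537.7])]
top amber [458.6 206.5] [ 17  16 132] [array([ 600.6, -321.7])]
top green [477.1 303.9] [ 22  21 353] [array([ 379.5, -348.6])]
side blue [428.8 162.8] [15 10 88]
side blue [285.6 190.7] [ 26  15 296]
side blue [334.7 200.9] [ 27  15 319]
side blue [354.1 245.2] [ 23  17 277]
side blue [295.8 277.7] [ 24  15 229]
side blue [332.1 357.5] [ 29  28 584]
side red [300.  209.6] [ 27  16 337]
side red [388.3 293.3] [ 18  12 164]
side amber [570.   25.1] [ 63  30 373]
side amber [287.5 133.2] [126  39 885]
side amber [421.2 362.3] [ 22  23 307]
[[-0.9  0.4 -0. ]
 [ 0.4  0.9 -0. ]
 [-0.  -0.  -1. ]]
```

```bash
cat >> h.py <<'E'
def to(*P,yaw=None):
    s=r.sense();Q=R.from_euler('xyz',s['tcp_rot']);p=s['eef_pos']
    G=R.from_euler('xyz',[np.pi,0,np.radians(145) if yaw is None else yaw])
    print('at',p.round(1),'turn',(Q.inv()*G).as_rotvec().round(3))
    for x in P: print(x,'->',Q.inv().apply(np.array(x)-p).round(1))
E
python3 - <<'E'
from h import *
t=cams.grab_frame('top');s=cams.grab_frame('side')
for n,a,b in(('A',(342.2,213.2),(354.1,245.2)),('B',(455.2,261),(332.1,357.5)),('red',(397.3,203.8),(388.3,293.3)),('amber',(458.6,206.5),(421.2,362.3)),('cap',(346.5,268.8),(295.8,277.7))):
    print(n,cross(ray(t,a),ray(s,b)).round(1))
to((585,-55,200))
E
```

```text
A [586.8 -55.5  55.2]
B [ 473.2 -301.1   54. ]
red [ 610.3 -182.3   40.9]
amber [ 607.8 -325.7   28.8]
cap [468.4 -63.9   4.3]
at [238.6 577.5 250. ] turn [-0.     0.     0.219]
(585, -55, 200) -> [-561.7 -452.3   50.2]
```

```bash
python3 -m crank '[[-0.035,-0.03,0,0,0,0.05,0],[-0.07,-0.06,0,0,0,0.11,0],[-0.105,-0.09,0,0,0,0.17,0],[-0.14,-0.12,0,0,0,0.219,0],[-0.175,-0.145,0.02,0,0,0.219,0]]' 60
python3 -c "
from h import *
to((585,-55,200))"
```

```text
clock: 0.8
eef_pos: [346.4, 376.1, 232.2]
tcp_rot: [3.137, 0.001, 2.529]
contact_force: [1.1, 0.2, -0.5]
opening: 0.998
grasp_force: 0.0
at [346.4 376.1 232.2] turn [ 0.004  0.001 -0.001]
(585, -55, 200) -> [-443.  -215.9   31.6]
```

```bash
python3 -m crank '[[-0.044,-0.021,0,0,0,0,0],[-0.088,-0.043,0,0,0,0,0],[-0.133,-0.064,0,0,0,0,0],[-0.177,-0.086,0,0,0,0,0],[-0.221,-0.108,0.016,0,0,0,0]]' >/dev/null
python3 -m crank '[[-0.044,-0.021,0,0,0,0,0],[-0.088,-0.043,0,0,0,0,0],[-0.133,-0.064,0,0,0,0,0],[-0.177,-0.086,0,0,0,0,0],[-0.221,-0.108,0.016,0,0,0,0]]'
python3 - <<'E'
from h import *
to((585,-55,120))
f=cams.grab_frame('wrist');cv2.imwrite('pics/w1.png',f['image'][:,:,::-1])
for ce,s in blobs(f['image'],'blue',150): print(ce,s,plane(f,ce,57)[:2])
E
```

```text
clock: 1.8
eef_pos: [583.8, -53.0, 201.1]
tcp_rot: [3.14, 0.004, 2.53]
contact_force: [-0.1, 1.6, 0.1]
opening: 1.005
grasp_force: 0.0
at [583.8 -53.  201.1] turn [ 0.002  0.004 -0.   ]
(585, -55, 120) -> [-1.8 -1.1 81.1]
[558.55130656  94.0016996 ] [ 520   55   77   79 4707] [601.18109201 142.7689267 ]
[233.86280488 102.0304878 ] [221  90  29  25 328] [475.3923988  -45.65810279]
[  4.94791667 297.6484375 ] [  0 276  14  41 384] [ 485.05631152 -291.49453667]
```

View pics/w1.png

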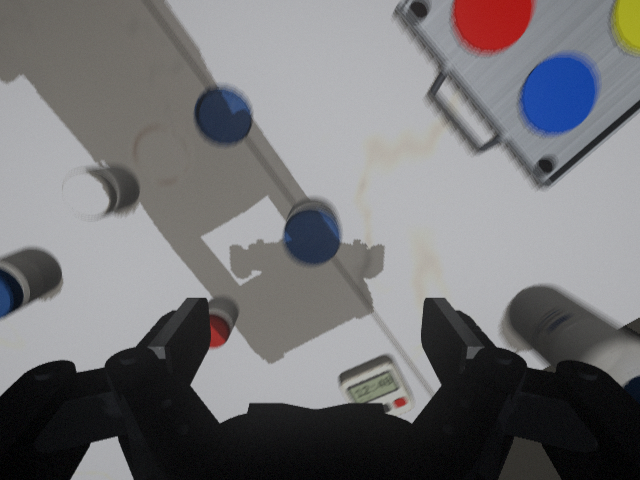

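The wrist view shows jar A's cap at about (312,237), centred between the fingers and in the gripper's shadow. The mask needs a lower brightness limit.

```bash
sed -i "s/'blue':\[(100,120,50)/'blue':[(100,100,25)/" h.py
python3 - <<'E'
from h import *
f=cams.grab_frame('wrist')
print(f['position'],f['orientation'])
for ce,s in blobs(f['image'],'blue',1000): print(ce,s,plane(f,ce,58)[:2])
print(plane(f,(312,237),60))
to((585,-55,36))
E
```

```text
[528.73802879 -17.77768592 320.85966476] [2.85981464e+00 4.81116693e-04 9.57715600e-01]
[570.99846567  83.02263138] [ 531   42   81   84 5214] [599.8790127  144.15827019]
[229.07799193 105.73151053] [ 203   76   53   60 2231] [477.5701253  -54.83649396]
[318.95652174 228.97349896] [ 290  200   58   57 2415] [585.21245428 -54.39465599]
[586.89238226 -62.0244806   60.        ]
at [583.3 -55.4 197.9] turn [-0.001  0.001 -0.004]
(585, -55, 36) -> [ -1.1   1.5 161.9]
```

```bash
python3 -m crank '[[-0.001,0.001,0.04,0,0,0,0],[-0.001,0.001,0.08,0,0,0,0],[-0.001,0.001,0.12,0,0,0,0],[-0.001,0.001,0.145,0,0,0,0],[-0.001,0.001,0.16,0,0,0,0]]' 
python3 -m crank '[[0,0,0,0,0,0,1],[0,0,0,0,0,0,1],[0,0,0,0,0,0,1],[0,0,0,0,0,0,1],[0,0,0,0,0,0,1]]' 50
python3 -m crank '[[0,0,0,0,0,0,1],[0,0,0,0,0,0,1]]'
```

```text
clock: 2.4
eef_pos: [581.6, -49.9, 37.2]
tcp_rot: [-3.14, -0.003, 2.531]
contact_force: [0.2, -0.7, 0.0]
opening: 1.004
grasp_force: 0.0
clock: 2.9
eef_pos: [584.4, -50.6, 41.3]
tcp_rot: [3.14, 0.003, 2.531]
contact_force: [0.2, -0.1, 7.4]
opening: 0.524
grasp_force: 51.7
clock: 3.1
eef_pos: [584.5, -50.6, 41.3]
tcp_rot: [3.14, 0.003, 2.531]
contact_force: [-1.6, 0.2, 7.8]
opening: 0.522
grasp_force: 51.7
```

```bash
python3 -m crank '[[0,0,-0.015,0,0,0,1],[0,0,-0.045,0,0,0,1],[0.01,0.02,-0.075,0,0,0,1],[0.025,0.047,-0.1,0,0,0,1],[0.044,0.082,-0.1,0,0,0,1]]' 
python3 -m crank '[[0.02,0.037,0,0,0,0,1],[0.04,0.074,0,0,0,0,1],[0.056,0.105,0,0,0,0,1],[0.064,0.121,0,0,0,0,1],[0.064,0.121,0,0,0,0,1]]' 
python3 -m crank '[[0,0,0,0,0,0,1],[0,0,0,0,0,0,1]]'
python3 - <<'E'
from h import *
to((612.4,177.9,48))
f=cams.grab_frame('wrist');cv2.imwrite('pics/w2.png',f['image'][:,:,::-1])
for ce,s in blobs(f['image'],'blue',1000): print(ce,s,plane(f,ce,6)[:2],plane(f,ce,160)[:2])
E
```

```text
clock: 3.6
eef_pos: [596.6, 42.1, 144.8]
tcp_rot: [3.137, 0.006, 2.529]
contact_force: [1.0, -0.4, -0.6]
opening: 0.525
grasp_force: 51.3
clock: 4.1
eef_pos: [611.4, 179.8, 140.4]
tcp_rot: [3.14, 0.001, 2.533]
contact_force: [-0.3, -1.8, 0.4]
opening: 0.528
grasp_force: 51.3
clock: 4.3
eef_pos: [610.8, 176.4, 139.6]
tcp_rot: [-3.141, 0.0, 2.53]
contact_force: [-0.8, 0.2, -0.7]
opening: 0.524
grasp_force: 51.3
at [610.8 176.4 139.6] turn [-0.     0.    -0.001]
(612.4, 177.9, 48) -> [-0.4  2.2 91.6]
[317.78225012  49.99187592] [ 270    0   97  104 8124] [510.30596293 249.40752669] [536.80796721 229.6890484 ]
[318.44599303 228.91811847] [ 276  197   85   67 4018] [608.62622002 181.18448531] [576.19538092 202.35867688]
[623.9639485  286.70729614] [ 608  257   32   58 1165] [782.82684024 348.70836567] [645.98071406 269.46928639]
[315.38659262 350.24728282] [  250   289   132   121 12605] [691.1432425  120.42742088] [609.25196761 178.01919992]
```

View pics/w2.png

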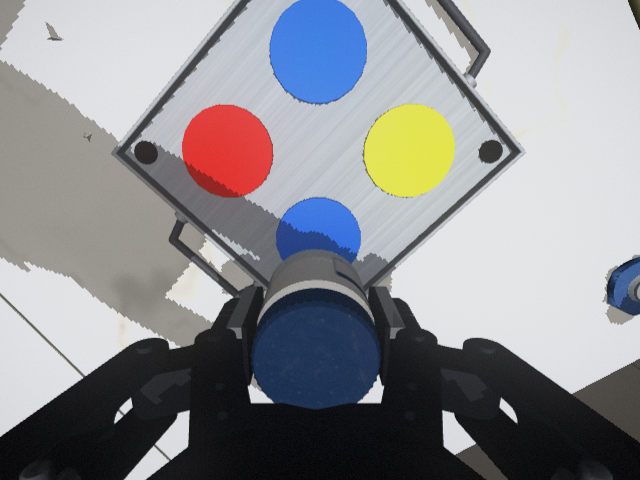

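The jar is held upright between the fingers with its cap at about (316,352), just above the near blue pad. I'll lower it with a small correction.

```bash
python3 -m crank '[[-0.001,0.001,0.025,0,0,0,1],[-0.002,0.002,0.05,0,0,0,1],[-0.002,0.002,0.07,0,0,0,1],[-0.002,0.002,0.08,0,0,0,1],[-0.002,0.002,0.085,0,0,0,1]]' 
python3 -m crank '[[0,0,0.002,0,0,0,1],[0,0,0.004,0,0,0,1],[0,0,0.006,0,0,0,1],[0,0,0.007,0,0,0,1],[0,0,0.007,0,0,0,1]]'
```

```text
clock: 4.85
eef_pos: [613.4, 177.3, 53.5]
tcp_rot: [-3.14, -0.001, 2.53]
contact_force: [0.1, -0.2, -1.3]
opening: 0.522
grasp_force: 51.3
clock: 5.35
eef_pos: [613.9, 178.3, 47.6]
tcp_rot: [3.141, 0.0, 2.531]
contact_force: [0.0, 0.8, -0.5]
opening: 0.526
grasp_force: 51.3
```

```bash
python3 -m crank '[[0,0,0.0005,0,0,0,1],[0,0,0.001,0,0,0,1],[0,0,0.0015,0,0,0,1],[0,0,0.0015,0,0,0,1]]'
python3 -m crank '[[0,0,0,0,0,0,0.35],[0,0,0,0,0,0,0.25],[0,0,0,0,0,0,0.25],[0,0,0,0,0,0,0.25]]'
python3 -m crank '[[0,0,-0.015,0,0,0,0.25],[0,0,-0.04,0,0,0,0.25],[0,0,-0.08,0,0,0,0.1],[0,0,-0.12,0,0,0,0],[0,0,-0.15,0,0,0,0]]'
python3 - <<'E'
from h import *
to((609.5,-182,180))
f=cams.grab_frame('top')
for ce,s in blobs(f['image'],'blue',200): print(ce,s,plane(f,ce,60)[:2])
f=cams.grab_frame('wrist');cv2.imwrite('pics/w3.png',f['image'][:,:,::-1])
for ce,s in blobs(f['image'],'blue',1000): print(ce,s,plane(f,ce,64)[:2])
E
```

```text
clock: 5.75
eef_pos: [614.0, 178.3, 47.3]
tcp_rot: [3.141, 0.0, 2.531]
contact_force: [-5.5, -1.3, 13.2]
opening: 0.526
grasp_force: 52.4
clock: 6.15
eef_pos: [613.7, 178.2, 45.7]
tcp_rot: [-3.141, -0.0, 2.531]
contact_force: [0.2, -0.4, -0.9]
opening: 0.748
grasp_force: 0.0
clock: 6.65
eef_pos: [614.4, 178.4, 199.6]
tcp_rot: [3.139, 0.002, 2.531]
contact_force: [0.3, -0.4, -0.9]
opening: 1.0
grasp_force: 0.0
at [614.4 178.4 199.6] turn [0.002 0.002 0.   ]
(609.5, -182, 180) -> [-202.6 -298.1   19.3]
[455.14332248 260.86970684] [445 252  21  19 307] [ 471.37581903 -299.27553612]
[346.41463415 268.82229965] [337 260  19  19 287] [458.05914705 -61.14373294]
[309.193806    62.83151539] [ 271   21   77   85 5134] [519.32614032 243.98439678]
[310.41139896 222.62409326] [ 276  182   69   81 3860] [609.61839705 181.13181595]
[ 13.65703704 234.73185185] [   0  209   35   51 1350] [487.66866415  -8.49806741]
[568.78163993 251.17379679] [ 548  229   51   50 1122] [744.05656463 332.44951718]
```

View pics/w3.png

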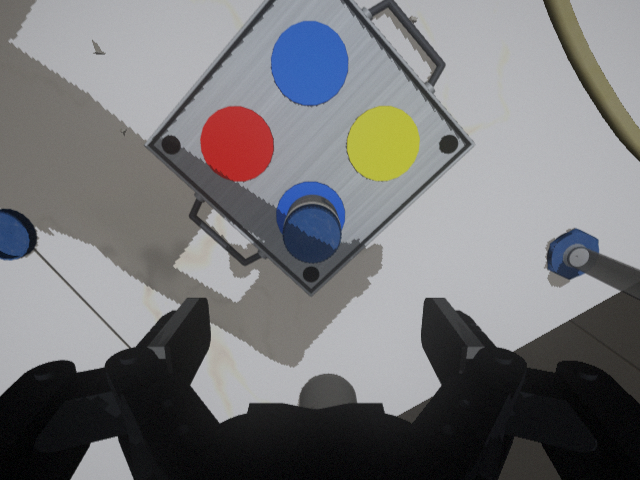

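Jar A stands upright on the near blue pad, cap at (312,233). Next is the red jar.

```bash
python3 -m crank '[[-0.02,-0.03,0,0,0,0,0],[-0.045,-0.066,0,0,0,0,0],[-0.07,-0.103,0,0,0,0,0],[-0.095,-0.14,0,0,0,0,0],[-0.12,-0.177,0,0,0,0,0]]' >/dev/null
python3 -m crank '[[-0.025,-0.037,0.005,0,0,0,0],[-0.05,-0.074,0.01,0,0,0,0],[-0.07,-0.103,0.015,0,0,0,0],[-0.082,-0.121,0.02,0,0,0,0],[-0.082,-0.121,0.02,0,0,0,0]]' >/dev/null
python3 -m crank '[[0,0,0,0,0,0,0],[0,0,0,0,0,0,0]]'
python3 - <<'E'
from h import *
f=cams.grab_frame('wrist')
for ce,s in blobs(f['image'],'red',600): print(ce,s,plane(f,ce,42)[:2])
to((610,-182,26))
E
```

```text
clock: 7.95
eef_pos: [608.4, -180.7, 176.0]
tcp_rot: [3.141, -0.0, 2.531]
contact_force: [-0.2, 0.3, -0.1]
opening: 0.997
grasp_force: 0.0
at [ 608.5 -180.6  176.1] turn [ 0.    -0.     0.001]
(610, -182, 26) -> [ -2.1  -0.3 150.1]
```

```bash
sed -i "s/(172,130,70)/(170,100,25)/;s/(0,150,90)/(0,130,25)/" h.py
python3 - <<'E'
from h import *
f=cams.grab_frame('wrist')
for ce,s in blobs(f['image'],'red',300): print(ce,s,plane(f,ce,42)[:2])
E
```

```text
[313.00966184 236.34380032] [ 293  217   41   40 1242] [ 608.78983127 -182.3654863 ]
```

```bash
python3 -m crank '[[-0.001,0,0.03,0,0,0,0],[-0.001,0,0.07,0,0,0,0],[-0.001,0,0.11,0,0,0,0],[-0.001,0,0.135,0,0,0,0.1],[-0.001,0,0.151,0,0,0,0.3]]' >/dev/null
python3 -m crank '[[0,0,0,0,0,0,0.5],[0,0,0,0,0,0,1],[0,0,0,0,0,0,1],[0,0,0,0,0,0,1],[0,0,0,0,0,0,1]]' 50
python3 -m crank '[[0,0,0,0,0,0,1],[0,0,0,0,0,0,1]]' 
python3 -c "
from h import *
to((526,160.2,150))"
```

```text
clock: 9.05
eef_pos: [610.0, -182.5, 26.1]
tcp_rot: [3.141, 0.002, 2.531]
contact_force: [-0.7, 0.9, 4.3]
opening: 0.36
grasp_force: 50.0
clock: 9.25
eef_pos: [609.9, -182.5, 26.0]
tcp_rot: [3.141, 0.002, 2.531]
contact_force: [-0.8, 1.1, 6.2]
opening: 0.359
grasp_force: 50.3
at [ 609.9 -182.5   26. ] turn [ 0.001  0.002 -0.   ]
(526, 160.2, 150) -> [ 265.1  232.7 -124.3]
```

```bash
python3 -m crank '[[0,0,-0.02,0,0,0,1],[0,0,-0.055,0,0,0,1],[0.015,0.013,-0.095,0,0,0,1],[0.04,0.035,-0.12,0,0,0,1],[0.07,0.061,-0.124,0,0,0,1]]' >/dev/null
python3 -m crank '[[0.03,0.027,0,0,0,0,1],[0.06,0.053,0,0,0,0,1],[0.09,0.079,0,0,0,0,1],[0.12,0.105,0,0,0,0,1],[0.145,0.127,0,0,0,0,1]]' >/dev/null
python3 -m crank '[[0.025,0.022,0,0,0,0,1],[0.042,0.037,0,0,0,0,1],[0.05,0.044,0,0,0,0,1],[0.05,0.044,0,0,0,0,1],[0.05,0.044,0,0,0,0,1]]' 
python3 -m crank '[[0,0,0,0,0,0,1],[0,0,0,0,0,0,1]]' 
python3 -c "
from h import *
to((526,160.2,32))"
```

```text
clock: 10.75
eef_pos: [525.3, 159.1, 148.9]
tcp_rot: [-3.141, 0.0, 2.531]
contact_force: [-0.5, 0.5, -0.9]
opening: 0.368
grasp_force: 49.8
clock: 10.95
eef_pos: [525.4, 158.8, 148.8]
tcp_rot: [-3.141, 0.0, 2.53]
contact_force: [0.9, -0.3, -1.1]
opening: 0.361
grasp_force: 49.8
at [525.4 158.8 148.8] turn [-0.     0.    -0.001]
(526, 160.2, 32) -> [  0.4   1.5 116.8]
```

```bash
python3 -m crank '[[0,0.001,0.03,0,0,0,1],[0,0.001,0.065,0,0,0,1],[0,0.001,0.095,0,0,0,1],[0,0.001,0.107,0,0,0,1],[0,0.001,0.111,0,0,0,1]]' 
python3 -m crank '[[0,0,0.002,0,0,0,1],[0,0,0.004,0,0,0,1],[0,0,0.005,0,0,0,1],[0,0,0.006,0,0,0,1],[0,0,0.006,0,0,0,1]]'
```

```text
clock: 11.45
eef_pos: [525.2, 159.9, 36.7]
tcp_rot: [-3.14, -0.001, 2.53]
contact_force: [0.2, 1.3, -0.5]
opening: 0.36
grasp_force: 49.8
clock: 11.95
eef_pos: [525.9, 160.6, 32.3]
tcp_rot: [3.141, 0.0, 2.531]
contact_force: [-0.3, 0.3, -0.8]
opening: 0.359
grasp_force: 49.8
```

```bash
python3 -m crank '[[0,0,0.0005,0,0,0,1],[0,0,0.001,0,0,0,1],[0,0,0.0015,0,0,0,1],[0,0,0.0015,0,0,0,1]]'
python3 -m crank '[[0,0,0,0,0,0,0.5],[0,0,0,0,0,0,0.4],[0,0,0,0,0,0,0.4],[0,0,0,0,0,0,0.4]]'
python3 -m crank '[[0,0,-0.015,0,0,0,0.4],[0,0,-0.045,0,0,0,0.4],[0,0,-0.09,0,0,0,0.1],[0,0,-0.13,0,0,0,0],[0,0,-0.15,0,0,0,0]]'
python3 - <<'E'
from h import *
to((472,-301,185))
f=cams.grab_frame('wrist');cv2.imwrite('pics/w4.png',f['image'][:,:,::-1])
for ce,s in blobs(f['image'],'red',300): print(ce,s,plane(f,ce,48)[:2])
E
```

```text
clock: 12.35
eef_pos: [526.0, 160.7, 32.0]
tcp_rot: [3.141, 0.0, 2.531]
contact_force: [-5.2, -1.3, 19.6]
opening: 0.356
grasp_force: 52.0
clock: 12.75
eef_pos: [525.7, 160.5, 30.2]
tcp_rot: [-3.141, -0.0, 2.531]
contact_force: [-0.5, 0.5, -0.5]
opening: 0.605
grasp_force: 0.0
clock: 13.25
eef_pos: [527.1, 161.0, 185.0]
tcp_rot: [3.138, 0.003, 2.531]
contact_force: [0.3, 0.0, -0.9]
opening: 0.997
grasp_force: 0.0
at [527.1 161.  185. ] turn [0.004 0.003 0.   ]
(472, -301, 185) -> [-219.8 -410.    -0.9]
[312.95654492 220.44121568] [ 277  184   73   72 3751] [518.66789128 165.91434005]
```

View pics/w4.png

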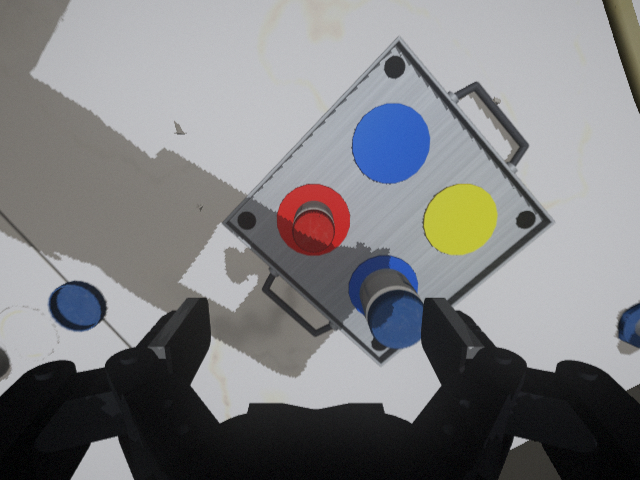

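The red jar is upright on the red pad at (314,228) and jar A still stands at (395,318). Next is blue jar B.

```bash
python3 -m crank '[[-0.015,-0.028,0,0,0,0,0],[-0.035,-0.065,0,0,0,0,0],[-0.056,-0.104,0,0,0,0,0],[-0.077,-0.143,0,0,0,0,0],[-0.098,-0.182,0,0,0,0,0]]' >/dev/null
python3 -m crank '[[-0.021,-0.039,0,0,0,0,0],[-0.042,-0.078,0,0,0,0,0],[-0.063,-0.117,0,0,0,0,0],[-0.084,-0.156,0,0,0,0,0],[-0.1,-0.186,0,0,0,0,0]]' >/dev/null
python3 -m crank '[[-0.014,-0.026,0,0,0,0,0],[-0.022,-0.041,0,0,0,0,0],[-0.022,-0.041,0,0,0,0,0],[-0.022,-0.041,0,0,0,0,0],[-0.022,-0.041,0,0,0,0,0]]'
python3 - <<'E'
from h import *
f=cams.grab_frame('wrist')
for ce,s in blobs(f['image'],'blue',600): print(ce,s,plane(f,ce,57)[:2])
to((472.5,-300.5,38))
E
```

```text
clock: 14.8
eef_pos: [471.4, -299.4, 180.3]
tcp_rot: [3.141, -0.001, 2.532]
contact_force: [-0.6, -1.2, -0.4]
opening: 1.003
grasp_force: 0.0
[569.70538415  42.44071385] [ 535    5   72   72 3306] [458.66156047 -97.33972189]
[313.8398314  240.53108535] [ 283  211   62   60 2847] [ 472.2056773  -300.75917245]
at [ 471.5 -299.4  180.4] turn [ 0.    -0.     0.001]
(472.5, -300.5, 38) -> [ -1.5  -0.4 142.4]
```

```bash
python3 -m crank '[[-0.001,0,0.03,0,0,0,0],[-0.001,0,0.07,0,0,0,0],[-0.001,0,0.11,0,0,0,0],[-0.001,0,0.13,0,0,0,0],[-0.001,0,0.142,0,0,0,0.1]]' >/dev/null
python3 -m crank '[[0,0,0,0,0,0,0.2],[0,0,0,0,0,0,1],[0,0,0,0,0,0,1],[0,0,0,0,0,0,1],[0,0,0,0,0,0,1]]' 50
python3 -m crank '[[0,0,0,0,0,0,1],[0,0,0,0,0,0,1]]' 
python3 -c "
from h import *
to((510.3,249,165))"
```

```text
clock: 15.85
eef_pos: [473.2, -301.7, 40.0]
tcp_rot: [3.141, 0.003, 2.531]
contact_force: [-0.2, 1.9, 7.9]
opening: 0.522
grasp_force: 51.7
clock: 16.05
eef_pos: [473.2, -301.7, 40.0]
tcp_rot: [3.141, 0.003, 2.531]
contact_force: [0.1, 2.2, 7.4]
opening: 0.527
grasp_force: 51.7
at [ 473.2 -301.7   40. ] turn [ 0.     0.003 -0.   ]
(510.3, 249, 165) -> [ 285.2  472.4 -125.6]
```

```bash
python3 -m crank '[[0,0,-0.02,0,0,0,1],[0,0,-0.055,0,0,0,1],[0.01,0.017,-0.095,0,0,0,1],[0.028,0.046,-0.12,0,0,0,1],[0.05,0.083,-0.125,0,0,0,1]]' >/dev/null
python3 -m crank '[[0.022,0.036,0,0,0,0,1],[0.044,0.072,0,0,0,0,1],[0.066,0.109,0,0,0,0,1],[0.088,0.146,0,0,0,0,1],[0.11,0.182,0,0,0,0,1]]' >/dev/null
python3 -m crank '[[0.022,0.036,0,0,0,0,1],[0.044,0.073,0,0,0,0,1],[0.066,0.109,0,0,0,0,1],[0.085,0.141,0,0,0,0,1],[0.1,0.166,0,0,0,0,1]]' >/dev/null
python3 -m crank '[[0.013,0.022,0,0,0,0,1],[0.022,0.036,0,0,0,0,1],[0.025,0.041,0,0,0,0,1],[0.025,0.041,0,0,0,0,1],[0.025,0.041,0,0,0,0,1]]' >/dev/null
python3 -m crank '[[0,0,0,0,0,0,1],[0,0,0,0,0,0,1]]' 
python3 -c "
from h import *
to((510.3,249,46))"
```

```text
clock: 18.25
eef_pos: [509.5, 248.0, 163.4]
tcp_rot: [-3.141, -0.0, 2.53]
contact_force: [-0.1, 0.2, -0.1]
opening: 0.527
grasp_force: 51.4
at [509.5 248.  163.4] turn [-0.    -0.    -0.001]
(510.3, 249, 46) -> [-1.000e-01  1.300e+00  1.174e+02]
```

```bash
python3 -m crank '[[0,0.001,0.03,0,0,0,1],[0,0.001,0.065,0,0,0,1],[0,0.001,0.095,0,0,0,1],[0,0.001,0.108,0,0,0,1],[0,0.001,0.111,0,0,0,1]]' >/dev/null
python3 -m crank '[[0,0,0.002,0,0,0,1],[0,0,0.004,0,0,0,1],[0,0,0.006,0,0,0,1],[0,0,0.007,0,0,0,1],[0,0,0.007,0,0,0,1]]'
```

```text
clock: 19.25
eef_pos: [510.4, 249.9, 46.0]
tcp_rot: [3.141, 0.001, 2.531]
contact_force: [-0.0, 0.7, 3.4]
opening: 0.522
grasp_force: 51.8
```

```bash
python3 -m crank '[[0,0,0.0005,0,0,0,1],[0,0,0.0005,0,0,0,1]]'
python3 -m crank '[[0,0,0,0,0,0,0.35],[0,0,0,0,0,0,0.25],[0,0,0,0,0,0,0.25],[0,0,0,0,0,0,0.25]]'
python3 -m crank '[[0,0,-0.015,0,0,0,0.25],[0,0,-0.045,0,0,0,0.25],[0,0,-0.09,0,0,0,0.1],[0,0,-0.13,0,0,0,0],[0,0,-0.16,0,0,0,0]]'
python3 - <<'E'
from h import *
to((608,-326,210))
f=cams.grab_frame('wrist');cv2.imwrite('pics/w5.png',f['image'][:,:,::-1])
E
```

```text
clock: 19.45
eef_pos: [510.4, 249.9, 46.0]
tcp_rot: [3.141, 0.001, 2.531]
contact_force: [-1.7, 0.1, 10.2]
opening: 0.522
grasp_force: 52.5
clock: 19.85
eef_pos: [510.0, 249.7, 44.8]
tcp_rot: [-3.141, -0.0, 2.531]
contact_force: [0.4, -0.1, -0.6]
opening: 0.753
grasp_force: 0.0
clock: 20.35
eef_pos: [510.6, 249.9, 208.7]
tcp_rot: [3.139, 0.001, 2.531]
contact_force: [-0.7, -0.6, 0.3]
opening: 0.999
grasp_force: 0.0
at [510.6 249.9 208.7] turn [0.003 0.001 0.   ]
(608, -326, 210) -> [-410.1 -415.9   -1.8]
```

View pics/w5.png

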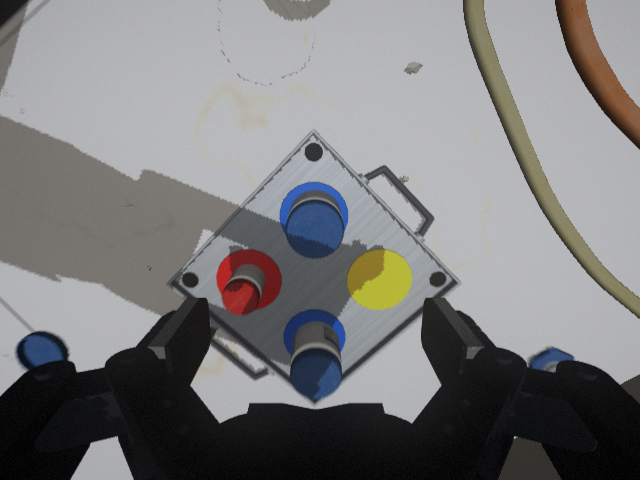

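Jar B at (315,225), the red jar at (243,285) and jar A at (317,355) all stand on their pads. Now the bottle.

```bash
python3 -m crank '[[-0.02,-0.02,0,0,0,0,0],[-0.05,-0.05,0,0,0,0,0],[-0.08,-0.081,0,0,0,0,0],[-0.11,-0.111,0,0,0,0,0],[-0.14,-0.142,0,0,0,0,0]]' >/dev/null
python3 -m crank '[[-0.03,-0.03,0,0,0,0,0],[-0.06,-0.061,0,0,0,0,0],[-0.09,-0.091,0,0,0,0,0],[-0.12,-0.122,0,0,0,0,0],[-0.15,-0.152,0,0,0,0,0]]' >/dev/null
python3 -m crank '[[-0.03,-0.03,0,0,0,0,0],[-0.06,-0.061,0,0,0,0,0],[-0.085,-0.086,0,0,0,0,0],[-0.105,-0.107,0,0,0,0,0],[-0.12,-0.122,0,0,0,0,0]]' >/dev/null
python3 -m crank '[[0,0,0,0,0,0,0],[0,0,0,0,0,0,0],[0,0,0,0,0,0,0]]'
python3 - <<'E'
from h import *
to((608,-326,50))
f=cams.grab_frame('wrist');cv2.imwrite('pics/w6.png',f['image'][:,:,::-1])
for ce,s in blobs(f['image'],'amber',200): print(ce,s,plane(f,ce,40)[:2])
E
```

```text
clock: 22.2
eef_pos: [607.1, -325.2, 205.1]
tcp_rot: [3.141, -0.0, 2.531]
contact_force: [0.2, 0.0, 0.4]
opening: 1.0
grasp_force: 0.0
at [ 607.1 -325.2  205.1] turn [ 0.    -0.     0.001]
(608, -326, 50) -> [-1.300e+00 -1.000e-01  1.551e+02]
[311.90384615 220.21153846] [294 209  36  33 416] [ 602.33472482 -324.80155126]
```

View pics/w6.png

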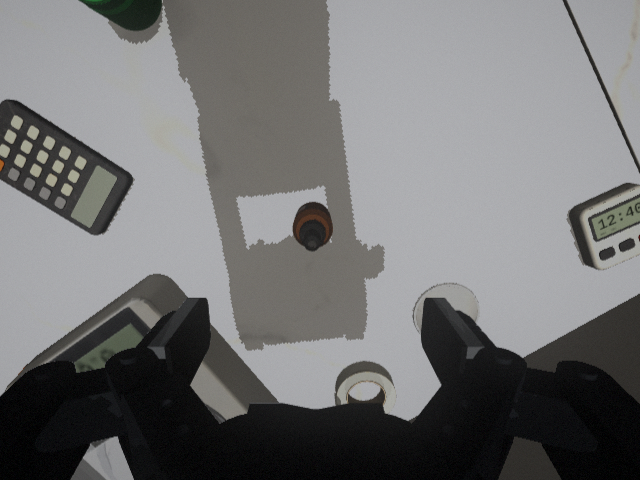

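The bottle stands between the fingers, shoulder at (313,222) and bulb at (312,243). Nothing is in the fingers' way.

Run:
```python
from h import *
f=cams.grab_frame('wrist')
print(plane(f,(312,243),100),plane(f,(313,224),55))
```

```text
[ 604.4500871  -325.38996616  100.        ] [ 602.75438247 -323.71106968   55.        ]
```

```bash
python3 -m crank '[[0,0,0.03,0,0,0,0],[0,0,0.07,0,0,0,0],[0,0,0.11,0,0,0,0],[0,0,0.135,0,0,0,0.1],[0,0,0.152,0,0,0,0.3]]' 
python3 -m crank '[[0,0,0,0,0,0,0.5],[0,0,0,0,0,0,0.6],[0,0,0,0,0,0,1],[0,0,0,0,0,0,1],[0,0,0,0,0,0,1]]' 40
python3 -m crank '[[0,0,0,0,0,0,1],[0,0,0,0,0,0,1]]' 
python3 -c "
from h import *
to((598.8,264.6,190))"
```

```text
clock: 22.8
eef_pos: [606.4, -324.9, 50.8]
tcp_rot: [-3.141, -0.003, 2.532]
contact_force: [-0.5, 0.6, 0.5]
opening: 0.752
grasp_force: 0.0
clock: 23.3
eef_pos: [608.0, -326.7, 54.2]
tcp_rot: [3.141, 0.002, 2.531]
contact_force: [0.2, -0.4, 3.5]
opening: 0.363
grasp_force: 39.9
clock: 23.5
eef_pos: [608.1, -326.8, 54.2]
tcp_rot: [3.141, 0.002, 2.531]
contact_force: [-0.4, 0.9, 6.7]
opening: 0.363
grasp_force: 40.2
at [ 608.1 -326.8   54.2] turn [ 0.     0.002 -0.   ]
(598.8, 264.6, 190) -> [ 346.5  479.1 -136.5]
```

```bash
python3 -m crank '[[0,0,-0.02,0,0,0,1],[0,0,-0.055,0,0,0,1],[0,0,-0.095,0,0,0,1],[0.012,0.016,-0.125,0,0,0,1],[0.032,0.044,-0.136,0,0,0,1]]' >/dev/null
python3 -m crank '[[0.023,0.032,0,0,0,0,1],[0.046,0.064,0,0,0,0,1],[0.069,0.096,0,0,0,0,1],[0.092,0.128,0,0,0,0,1],[0.115,0.159,0,0,0,0,1]]' >/dev/null
python3 -m crank '[[0.023,0.032,0,0,0,0,1],[0.046,0.064,0,0,0,0,1],[0.069,0.096,0,0,0,0,1],[0.092,0.128,0,0,0,0,1],[0.113,0.156,0,0,0,0,1]]' >/dev/null
python3 -m crank '[[0.022,0.03,0,0,0,0,1],[0.044,0.06,0,0,0,0,1],[0.063,0.087,0,0,0,0,1],[0.077,0.107,0,0,0,0,1],[0.086,0.12,0,0,0,0,1]]' >/dev/null
python3 -m crank '[[0,0,0,0,0,0,1],[0,0,0,0,0,0,1],[0,0,0,0,0,0,1]]'
python3 - <<'E'
from h import *
to((598.8,264.6,60.2))
f=cams.grab_frame('wrist');cv2.imwrite('pics/w7.png',f['image'][:,:,::-1])
E
```

```text
clock: 25.8
eef_pos: [598.6, 263.4, 188.8]
tcp_rot: [-3.141, 0.0, 2.53]
contact_force: [0.1, 0.7, 0.2]
opening: 0.362
grasp_force: 39.9
at [598.6 263.4 188.8] turn [-0.001  0.    -0.001]
(598.8, 264.6, 60.2) -> [  0.5   1.2 128.6]
```

View pics/w7.png

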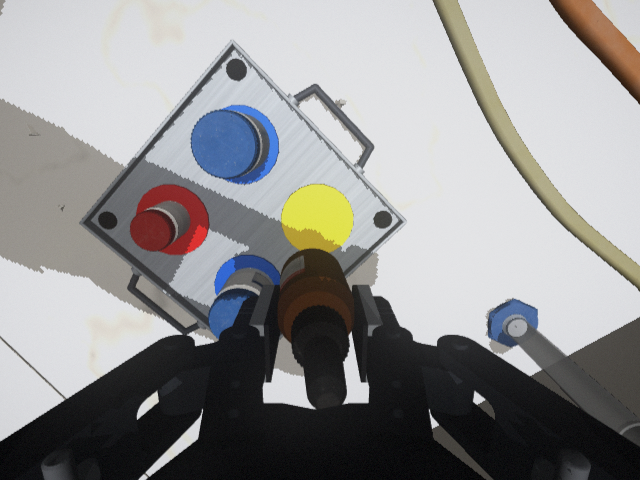

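The bottle is held above the yellow pad, which is at (317,217). Its bulb at (327,395) sits a little to the right, so I'll measure the tilt.

Run:
```python
from h import *
f=cams.grab_frame('wrist');g=cv2.cvtColor(f['image'],cv2.COLOR_RGB2HSV)
Q=R.from_euler('xyz',f['orientation'])
def pr(p):
    c=Q.inv().apply(np.array(p)-f['position']);return (f['cx']+f['fx']*c[0]/c[2],f['cy']+f['fy']*c[1]/c[2])
p=r.sense()['eef_pos']
for dz in(-54,-30,8,28,46):print(dz,np.round(pr(p+[0,0,dz]),1))
m=mask(f['image'],'amber');m[:240]=0
for y in range(255,350,12):
    x=np.where(m[y,260:370])[0]+260
    if len(x):print(y,x.min(),x.max(),(x.min()+x.max())/2)
i=f['image'].astype(int).sum(2)
for y in(345,360,370,380,390,398):print(y,i[y,290:360:3])
```

```text
-54 [314.8 273.9]
-30 [314.7 292.7]
8 [314.5 336.2]
28 [314.3 370.7]
46 [314.1 413.8]
255 294 330 312.0
267 283 337 310.0
279 286 344 315.0
291 284 347 315.5
303 278 351 314.5
315 278 352 315.0
327 279 350 314.5
339 288 290 289.0
345 [429  77 107  87  88  66  73  74  73  76  49  60  62  66  70  72  70  86
  85  86 663 653  67  68]
360 [447 439 355  87  84  83  75  73  72  84  83  85  76  65  78  64  78  78
 263 663 668 670 556  52]
370 [442 437 437 443 430  77  71  82  89  87  94  89  82  85  86  82  68  85
 525 668 662 663 662  74]
380 [664 664 663 665 665 130  88  87 102 103 101 107 100  96  96 104  96  78
  99 666 659 657 659 650]
390 [667 664 670 660 670 650  87  98 101  98 103 112 101  97  97  98  91  88
  96 668 663 659 661 664]
398 [667 663 663 664 663 660  92 101 101 103 121 120 120 125 114 122 105  86
 113 657 660 666 660 655]
```

```bash
python3 -m crank '[[0,0.001,0.01,-0.04,0,0,1],[0,0.001,0.02,-0.075,0,0,1],[0,0.001,0.03,-0.075,0,0,1],[0,0.001,0.03,-0.075,0,0,1],[0,0.001,0.03,-0.075,0,0,1]]'
python3 - <<'E'
from h import *
f=cams.grab_frame('wrist')
Q=R.from_euler('xyz',f['orientation'])
def pr(p):
    c=Q.inv().apply(np.array(p)-f['position']);return (f['cx']+f['fx']*c[0]/c[2],f['cy']+f['fy']*c[1]/c[2])
p=r.sense()['eef_pos']
for dz in(-54,-30,8,28,46):print(dz,np.round(pr(p+[0,0,dz]),1))
for z in(60.2,):
  to((598.8,264.6,z))
for n in('side','top'):
  s=cams.grab_frame(n)
  for ce,st in blobs(s['image'],'amber',60):print(n,ce,st)
  if n=='side': cv2.imwrite('pics/s8.png',cv2.resize(s['image'][90:270,220:400,::-1],None,fx=3,fy=3))
E
```

```text
clock: 26.4
eef_pos: [599.3, 265.2, 158.8]
tcp_rot: [3.067, -0.0, 2.53]
contact_force: [0.2, -0.7, 0.2]
opening: 0.361
grasp_force: 39.9
-54 [307.7 274.2]
-30 [310.5 293.1]
8 [317.  336.6]
28 [322.1 371.1]
46 [328.4 414.3]
at [599.6 265.5 159.2] turn [ 0.075  0.    -0.   ]
(598.8, 264.6, 60.2) -> [ 0.2 -8.6 98.6]
side [568.32678133  24.22113022] [537   8  63  33 407]
side [333.89108911 126.32013201] [315 106  34  43 303]
side [264.90556492 137.96964587] [223 125  90  20 593]
top [ 61.85901639 149.0295082 ] [ 40 141  41  28 305]
top [ 56.58536585 301.3597561 ] [ 45 296  24  11 164]
```

View pics/s8.png

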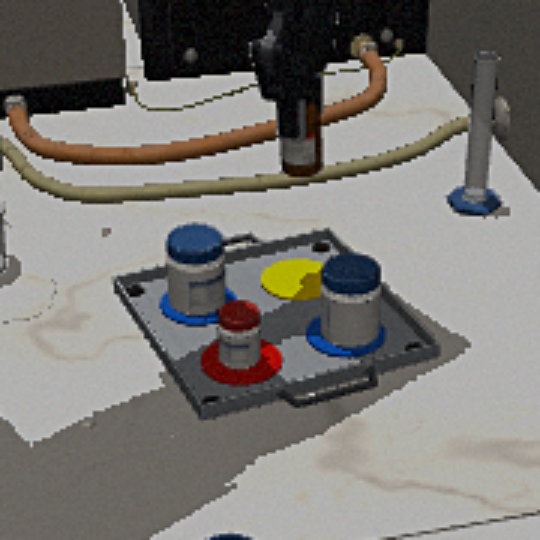

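The side view shows the bottle upright above the tray, with the other three standing on their pads. Lowering it now.

```bash
python3 -m crank '[[0,-0.002,0.025,0,0,0,1],[0,-0.004,0.05,0,0,0,1],[0,-0.006,0.075,0,0,0,1],[0,-0.008,0.088,0,0,0,1],[0,-0.0085,0.091,0,0,0,1]]' 
python3 -m crank '[[0,0,0.002,0,0,0,1],[0,0,0.004,0,0,0,1],[0,0,0.005,0,0,0,1],[0,0,0.006,0,0,0,1],[0,0,0.006,0,0,0,1]]'
```

```text
clock: 27.05
eef_pos: [597.4, 263.8, 66.1]
tcp_rot: [3.069, -0.001, 2.531]
contact_force: [-0.4, 0.2, -0.9]
opening: 0.364
grasp_force: 39.9
clock: 27.55
eef_pos: [598.6, 264.5, 61.9]
tcp_rot: [3.066, 0.0, 2.531]
contact_force: [-0.4, -0.2, 0.0]
opening: 0.36
grasp_force: 39.9
```

```bash
python3 -m crank '[[0,0,0.001,0,0,0,1],[0,0,0.0015,0,0,0,1],[0,0,0.0015,0,0,0,1]]'
python3 -m crank '[[0,0,0.0005,0,0,0,1],[0,0,0.001,0,0,0,1],[0,0,0.001,0,0,0,1]]'
```

```text
clock: 27.85
eef_pos: [598.6, 264.5, 60.0]
tcp_rot: [3.067, 0.0, 2.531]
contact_force: [0.2, 0.4, -1.4]
opening: 0.36
grasp_force: 39.9
clock: 28.15
eef_pos: [598.8, 264.6, 59.8]
tcp_rot: [3.066, 0.0, 2.531]
contact_force: [-2.2, -1.6, 7.1]
opening: 0.361
grasp_force: 41.0
```

```bash
python3 -m crank '[[0,0,0,0,0,0,0.55],[0,0,0,0,0,0,0.45],[0,0,0,0,0,0,0.35],[0,0,0,0,0,0,0.35],[0,0,0,0,0,0,0.35]]'
python3 -m crank '[[0,0.001,-0.015,0,0,0,0.35],[0,0.003,-0.045,0,0,0,0.35],[0,0.007,-0.09,0,0,0,0.35],[0,0.01,-0.13,0,0,0,0.2],[0,0.013,-0.17,0,0,0,0]]'
python3 -m crank '[[0.02,-0.02,-0.01,0.04,0,0,0],[0.02,-0.05,-0.01,0.075,0,0,0],[0.02,-0.09,0,0.075,0,0,0],[0.02,-0.12,0,0.075,0,0,0],[0.02,-0.12,0,0.075,0,0,0]]'
python3 - <<'E'
from h import *
f=cams.grab_frame('wrist');cv2.imwrite('pics/w9.png',f['image'][:,:,::-1])
s=cams.grab_frame('side');cv2.imwrite('pics/s9.png',s['image'][:,:,::-1])
E
```

```text
clock: 28.65
eef_pos: [598.5, 264.5, 58.9]
tcp_rot: [3.067, -0.0, 2.531]
contact_force: [-0.0, -0.0, -0.5]
opening: 0.653
grasp_force: 0.0
clock: 29.15
eef_pos: [598.6, 264.7, 232.5]
tcp_rot: [3.066, 0.001, 2.531]
contact_force: [-0.3, -0.0, 0.9]
opening: 0.942
grasp_force: 0.0
clock: 29.65
eef_pos: [511.0, 175.7, 220.9]
tcp_rot: [-3.139, -0.001, 2.53]
contact_force: [-0.2, -0.4, 0.3]
opening: 1.0
grasp_force: 0.0
```

View pics/w9.png

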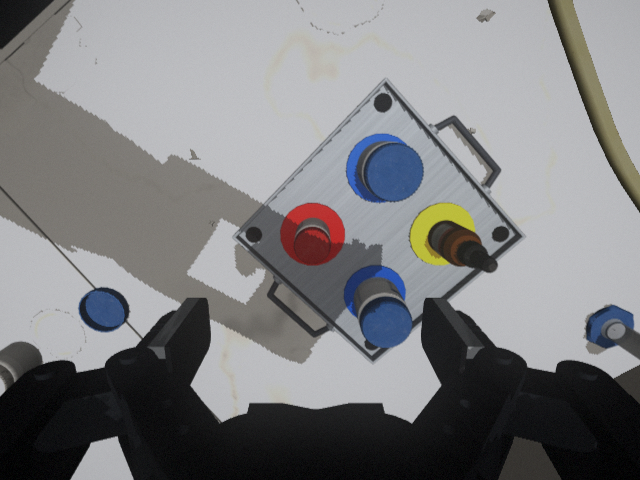

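View pics/s9.png

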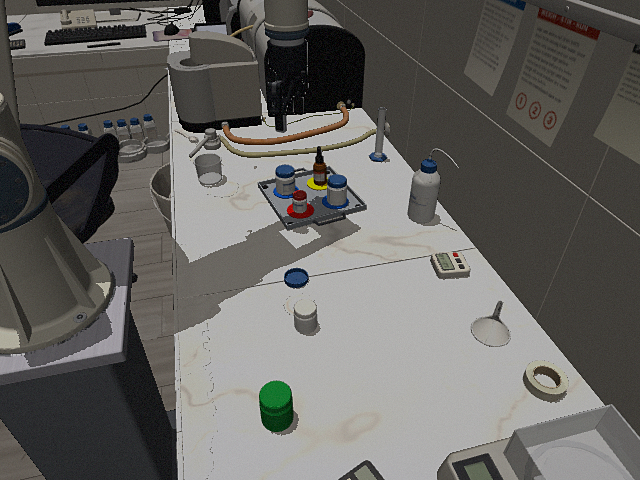

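All four stand upright on their pads, and the cap (296,277) and white jar (305,315) are untouched. One numeric check before handing in.

Run:
```python
from h import *
f=cams.grab_frame('wrist')
for n,u,z,t in(('A',(387,323),66,(614.6,176.3)),('B',(394,172),66,(510.3,249)),('red',(312,241),50,(526,160.2)),('amb',(489,264),105,(598.8,264.6))):
    print(n,(plane(f,u,z)[:2]-t).round(1))
print(r.sense()['contact_force'].round(1))
```

```text
A [5.7 4.1]
B [3.  4.5]
red [-0.2  6.9]
amb [0.8 5.3]
[0.2 0.3 0.5]
```

```bash
python3 -c "
from rig import sign_off
print(sign_off())"
```

```text
the job is handed in; nothing more can be done
None
```

I packed the tray and handed the job in: in the last pictures both blue-capped jars, the red-capped jar and the amber bottle stand upright, about 7 mm or less off their pad centres, and the white-capped jar and loose cap were not touched; no verdict came back.

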